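# Take the gluing weight off its safety hook and set it on the caul

## Robot

A 6-joint arm with a two-finger parallel gripper is mounted at the origin on the work surface. World frame = base frame: x ahead of the robot, y to its left, z up, the work surface at z = 0. Lengths are in mm, angles in degrees, forces in N, time in s.
With the tool pointing down it reaches from about 300 to 850 mm from the base axis. Payload 4.2 kg.
Tool frame: the origin (TCP) lies at the very end of the fingers, on their centre line; the grasp point (between the pads) lies 19 mm behind it; z points along the fingers, y is the direction in which the jaws open and shut (so a half turn about z gives the same grasp; the last joint's range is limited). The gripper opens to 91 mm and grips with 3 to 60 N. Pads are 32 mm wide; open, the fingers measure 118 mm over their backs; the gripper's body (76 mm by 178 mm) begins 60 mm behind the grasp point.
Start: joints at [-73.281, 18.312, 89.639, -0, 72.044, -1.146], TCP at [176.398, -547.293, 190.676] pointing down, gripper open.
Joint ranges: [-177.97, 177.97], [-48.28, 115.42], [12.27, 149.76], [-77.06, 257.06], [2.81, 150.46], [-146.56, 146.56]. Speed limits (degrees/s): [147.25, 147.25, 180, 180, 180, 180].

## Interface

Orientations are given as [roll, pitch, yaw] about the fixed x, y, z axes, in that order (R = Rz(yaw) Ry(pitch) Rx(roll)).
In Python, from workcell import monitor, eyes, job gives the robot as it stands.
- The arm moves only by the tool move_arm, never from a script. Its argument "increments" is a list that holds one entry, the list of rows, each a list of 7 numbers: the opening, from 0 (shut) to 1 (fully open), then the shift along the tool's x, y, z in cm, then the turn, a rotation vector about the tool's x, y, z in rad. In form: [[[jaw, x, y, z, ax, ay, az], ...]]. A call has 1 to 12 rows; each row shifts and turns the pose as measured when the row begins, along the tool's axes as they then stand; what a row does not reach is not made up. A row lasts 1/8 s, in which the tool goes at most 62.5 mm and 10.7 degrees, less where a joint would pass 70% of its speed; a pose out of reach is approached as far as the arm can. A call is refused whole if a number of a shift passes 6.25 or a number of a turn 0.188, either way. A call with a gripper value outside its range is refused whole. The fingers move at their own pace and stop on an object; "force" is the grip in N (left out, the last holds). Time passes only in rows, so rows that do not move let the fingers close. It gives the time, the measured TCP pose, the force and the opening at its end, in the units of the state.
- monitor.state(): the state, without advancing time (a new reading comes with each control period).
- eyes.grab_frame(name): name is "scene" or "top"; returns a dict with "color" (400x640x3 uint8, red, green, blue), "z_map" (400x640 float32, mm along the optical axis (not along the pixel's ray), 0 where there is no reading), "camera_matrix" (3x3 intrinsics, pixels), "dist_coeffs" ([k1, k2, p1, p2, k3] as OpenCV has them; the pictures are not rectified), "rvec" (rotation vector, rad) and "tvec" (3), from world to camera coordinates, as OpenCV has them. Camera axes: x right, y down, z forward; pixel columns grow to the right and rows downward; lengths in mm; the calibration is good to about 2 mm. A picture is of the moment at which its call begins.
- job.job_done(): hands the job in, once; it reports no verdict.
The state is a dict: "time_s": time; "qpos": joint angles; "qvel": joint speeds; "effort": joint torques, N m; "ee_pos": TCP position; "ee_rot": TCP orientation; "force": force on the tool from outside, world axes, zero at the start; "torque": the same for the moment, N m; "gripper_width": finger opening in mm.
Only numpy, scipy, OpenCV 4.12 (cv2) and the standard library are available. Lean on these libraries where they do the work, as an engineer would, in place of code of your own. Each camera call takes 0.05 s, during which the arm holds its last target. There are 200 camera calls.

## Task

Take the steel gluing weight off the safety hook by pushing the hook's sprung keeper open with the weight's own bail (not with the fingers) and lifting it out forward over the hook's tip, feeling for the keeper's stop and never forcing keeper or hook (keep below 15 N on the keeper). Then set the weight down gently, upright and centred, on the square plywood caul on the guitar body, let go, and leave the other things on the bench alone.

Things in the scene. Friction and masses are not known exactly. Their poses are not given: they have to be found in the camera images.
- weight: gluing weight: dark steel disc 60 mm diameter, 34 mm high, 0.45 to 0.84 kg in all, with a rigid upright steel bail on top (two flat legs and a crossbar along the weight's y). Origin: centre of the underside, z up. Hangs on the hook at the start, its bar along the hook's y within 0.1 rad
- bail (a point): midpoint of the bail crossbar's axis, 102 mm above the weight's origin. Crossbar round, 10 mm diameter. Legs at y = -24 and +24 mm, 6 mm thick (54 mm over the outer faces, 42 mm between), 16 mm wide in x, from the disc's top to 5 mm above the bar's axis. Grip the legs' outer faces from above, a finger on each, the hook between them
- hook: safety hook on a fixed bench stand. Origin: base underside, plumb below the nominal seat; x from the open tip back to the shank, y along the seated bar, z up. Base x -40 to +120 mm, 110 wide, 12 thick; post 28 x 30 mm at x +98. The bail loops round the hook's arm: raised 22 to 38 mm above its seat it passes forward (-x) over the beak; higher, the disc meets the arm's underside
- seat (a point): nominal mid-seat, at the seated bar's axis height, 190 mm above the bench; axes as the hook's. The head is clamped firmly but up to 9 mm fore or aft of nominal, unknown. From the true seat: floor z -5 mm, 2 mm ridge across at x +16; tip's face x -14; beak over the bar from the tip to x +14, z +10 to +17: the bar can rise 5 mm, and gets out upwards only behind x +19. Arm z -30 to -5, 18 wide
- keeper (a joint): sprung keeper: dark steel blade 7 mm wide, hinged on the head 24 mm below, 23 mm behind the seat, up to the beak's end. 0 = shut, grows as pushed back to the shank, firm stop at 0.31 rad. At bar height 3 N starts it, about 6 N reaches the stop. The bar clears the beak only in the last 1 to 2 mm: feel for the stop. Shuts by itself. Never push it over 15 N or load the head over 30 N
- guitar: fixed guitar body blank, pale wood, about 360 mm long (x, wide end at +x) by 270 mm wide (y), 42 mm thick. Origin: underside
- caul_top (a point): centre of the top face of the plywood caul, an 84 by 84 mm square block 15 mm high fixed on the guitar body over a dark veneer patch; the top lies 57 mm above the bench
- screwdriver: bystander: screwdriver lying on the bench, origin on its underside
- sanding_block: bystander: wooden sanding block 110 x 62 x 34 mm, origin at its underside's centre
- trim_router: bystander: standing trim router 90 mm square base, 198 mm high, origin at its underside's centre
- jar: bystander: amber jar 60 mm diameter, 75 mm high, origin at its underside's centre
Mind the look-alikes: they are no part of the job. There is more than one size of the hook; the job needs the middle-sized.

How it is judged (in metres and radians):
On the way, in this order (a step that is already met when the one before it is completed fails the run):
1. the bail has pushed the keeper open while still in the hook's throat (value of joint keeper above 0.2 rad and contact force between weight and keeper above 1 N and z of bail in the frame of seat below 0.012 m), for 0.05 s.
2. the weight is clear of the hook, which is shut again (distance between bail and seat above 0.06 m and value of joint keeper below 0.06 rad and contact force between weight and hook below 0.2 N), for 0.1 s.
At the end, for the whole second after the job is handed in: The weight stands upright (within 0.06 rad) and at rest on the caul, its centre within 12 mm of the caul's centre (the whole disc on the caul) and its underside within 4 mm of the caul's top; the hook's keeper is shut (below 0.06 rad) (horizontal distance between weight and caul_top below 0.012 m and z of weight in the frame of caul_top between -0.004 and 0.004 m and angle between weight's own z axis and vertical below 0.06 rad and linear speed of weight below 0.02 m/s and value of joint keeper below 0.06 rad); the robot touches nothing.
It fails at once if the weight presses the keeper with more than 15 N (contact force between weight and keeper above 15 N).
It fails at once if the weight loads the hook with more than 30 N (contact force between weight and hook above 30 N).
It fails at once if the gripper or arm pushes the keeper (contact force between any of the fingers, the arm and keeper above 2 N).
It fails at once if the weight is set down on the guitar body with more than 45 N (contact force between weight and guitar above 45 N).
It fails at once if a bystander is moved by more than 20 mm (distance of any of screwdriver, sanding_block, trim_router, jar from where it was at the start of the episode above 0.02 m).
It also fails if it takes over 61 s, if anything falls off the work surface, if the arm or the gripper's body presses on something with over 40 N, if the wrist force passes 120 N, or if a joint passes its speed limit or range.

## Working session

There is one attempt and no reset: what is moved stays moved. The work goes in short steps, Python scripts to look and compute and a tool call to move; the robot and the scene stay as the last step left them, time stands still between calls to the robot, and variables do not carry over. Pictures are saved under pics/ and viewed, about 8 in all and at most 12, crops included, and the job is handed in when it is done.

Besides the shell and the picture viewer there is one more tool, called after "Request:" by a JSON object that holds its "fn" and its "kwargs". move_arm: Moves the arm, as the interface text tells. Its arguments: {"type":"object","properties":{"increments":{"type":"array"},"force":{"type":"number"}},"required":["increments"]}

```bash
mkdir -p pics; ls; cat > h.py <<'E'
import numpy as np, cv2
from workcell import monitor, eyes, job
def cloud(f):
    K=f["camera_matrix"];d=np.array(f["dist_coeffs"]);z=f["z_map"]
    h,w=z.shape;u,v=np.meshgrid(np.arange(w),np.arange(h))
    n=cv2.undistortPoints(np.stack([u,v],-1).reshape(-1,1,2).astype(float),np.array(K),d).reshape(h,w,2)
    P=np.dstack([n[...,0]*z,n[...,1]*z,z])
    R=cv2.Rodrigues(np.array(f["rvec"],float))[0];t=np.array(f["tvec"],float).reshape(3)
    W=(P-t)@R
    W[z==0]=np.nan
    return W
def save(f,name): cv2.imwrite(name,f["color"][...,::-1])
E
python3 - <<'E'
from h import *
print(monitor.state())
for n in("scene","top"):
    f=eyes.grab_frame(n);save(f,f"pics/{n}0.png");np.savez(f"{n}0.npz",**f)
    R=cv2.Rodrigues(np.array(f["rvec"],float))[0];print(n,-R.T@np.array(f["tvec"]).ravel(),f["camera_matrix"][0],R[2])
E
```

```text
pics
{'time_s': 0.0, 'qpos': array([-7.32827469e+01,  1.83522738e+01,  8.97064052e+01, -2.80209160e-04,
        7.20440459e+01, -1.14567577e+00]), 'qvel': array([ 0.00551055, -0.09862255,  0.03581372, -0.07021777, -0.12561786,
        0.10525063]), 'effort': array([-1.27085532e-03, -4.12466490e+01, -2.31981343e+01,  7.24737416e-02,
        4.58451617e-02, -1.65470283e-04]), 'ee_pos': array([ 176.21959178, -546.75504224,  189.81398675]), 'ee_rot': array([-1.79897290e+02, -1.78757722e-03,  1.78630139e+01]), 'force': array([-0.48737219,  0.03910462, -0.09849904]), 'torque': array([-0.00978421,  0.06247096,  0.03896853]), 'gripper_width': 91.09686005163704}
scene [1159.60177624 -565.9559102  1091.57632095] [393.45364866   0.         315.68741744] [-0.54290295  0.42057389 -0.72689339]
top [ 1.71836796e+02 -1.66122207e-01  1.46335915e+03] [447.84222622   0.         321.08082996] [ 1.89458202e-01 -6.36716286e-04 -9.81888580e-01]
```

View pics/scene0.png

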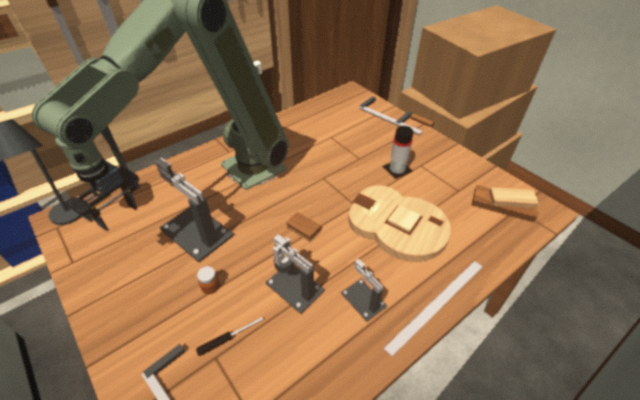

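View pics/top0.png

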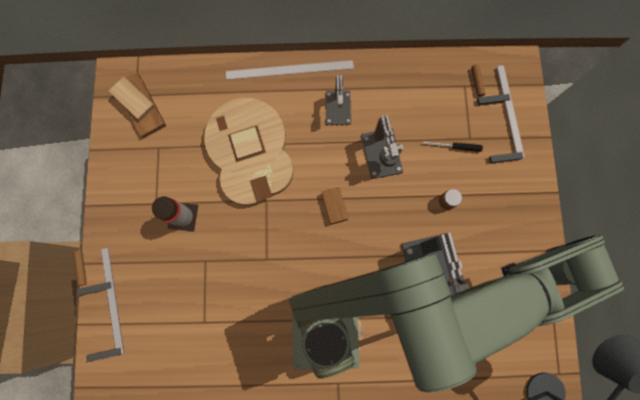

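The scene view shows three hooks, with the weight on the middle one at scene (290,265) / top (385,150). The caul is at scene (404,218) / top (246,142).

```bash
python3 - <<'E'
from h import *
fs=dict(np.load("scene0.npz"));ft=dict(np.load("top0.npz"))
Ws,Wt=cloud(fs),cloud(ft)
a=cv2.resize(fs["color"][220:320,250:350],(560,560),interpolation=cv2.INTER_CUBIC)
b=cv2.resize(ft["color"][100:190,350:420],(436,560),interpolation=cv2.INTER_CUBIC)
b=cv2.copyMakeBorder(b,0,0,0,0,cv2.BORDER_CONSTANT)
o=np.hstack([a,b])[...,::-1];o=cv2.resize(o,(800,450));cv2.imwrite("pics/crop.png",o)
for n,W,bx in(("scene",Ws,(220,320,250,350)),("top",Wt,(100,190,350,420))):
    P=W[bx[0]:bx[1],bx[2]:bx[3]].reshape(-1,3);P=P[~np.isnan(P[:,0])]
    for lo,hi in((5,20),(60,110),(110,150),(150,180),(180,195),(195,205),(205,215),(215,300)):
        Q=P[(P[:,2]>lo)&(P[:,2]<hi)]
        if len(Q)>3:
            r=cv2.minAreaRect(Q[:,:2].astype(np.float32));print(n,lo,hi,len(Q),np.round(Q.mean(0)),[np.round(x,1) for x in r])
    # caul
C=Wt[120:165,225:268].reshape(-1,3);Q=C[(C[:,2]>51)&(C[:,2]<65)];print("caul",len(Q),Q.mean(0),cv2.minAreaRect(Q[:,:2].astype(np.float32)))
C=Ws[195:240,380:430].reshape(-1,3);Q=C[(C[:,2]>51)&(C[:,2]<65)];print("caul",len(Q),Q.mean(0),cv2.minAreaRect(Q[:,:2].astype(np.float32)))
E
```

```text
scene 5 20 1700 [ 572. -182.   12.] [array([ 524.7, -151.2]), array([360.4, 398.5]), np.float64(51.9)]
scene 60 110 193 [ 617. -213.   91.] [array([ 592.3, -209.5]), array([131.3,  44. ]), np.float64(17.4)]
scene 110 150 304 [ 586. -218.  126.] [array([ 588.5, -216.3]), array([139.5,  40.9]), np.float64(11.1)]
scene 150 180 264 [ 605. -211.  168.] [array([ 588.2, -204.9]), array([137. ,  53.2]), np.float64(16.9)]
scene 180 195 227 [ 587. -211.  187.] [array([ 584.8, -204.9]), array([134.3,  50.4]), np.float64(20.4)]
scene 195 205 68 [ 564. -213.  199.] [array([ 562.5, -219.6]), array([53.4, 74.7]), np.float64(81.3)]
scene 205 215 74 [ 540. -216.  208.] [array([ 540.8, -215. ]), array([45.2, 19.1]), np.float64(9.5)]
top 5 20 1278 [ 588. -203.   11.] [array([ 615.5, -222.7]), array([238.8, 315.4]), np.float64(87.8)]
top 60 110 87 [ 591. -196.   91.] [array([ 582. , -198.7]), array([139.8,  41.1]), np.float64(15.1)]
top 110 150 169 [ 554. -207.  124.] [array([ 581.6, -200.6]), array([140.5,  53.1]), np.float64(19.8)]
top 150 180 160 [ 594. -202.  167.] [array([ 585.6, -201.9]), array([137.2,  53.9]), np.float64(16.1)]
top 180 195 162 [ 583. -206.  187.] [array([ 583.7, -201. ]), array([135.2,  52.9]), np.float64(19.4)]
top 195 205 60 [ 555. -211.  200.] [array([ 556.5, -216.6]), array([50.3, 78.2]), np.float64(80.0)]
top 205 215 71 [ 538. -215.  208.] [array([ 539.8, -214.2]), array([42.1, 18.1]), np.float64(8.3)]
caul 633 [618.12895565 239.92217183  57.29032041] ((619.9340209960938, 252.21568298339844), (149.72265625, 117.5121078491211), 71.98760986328125)
caul 469 [622.00870817 239.1141712   58.18390322] ((623.6046142578125, 242.9901580810547), (91.98587799072266, 92.24506378173828), 16.310819625854492)
```

View pics/crop.png

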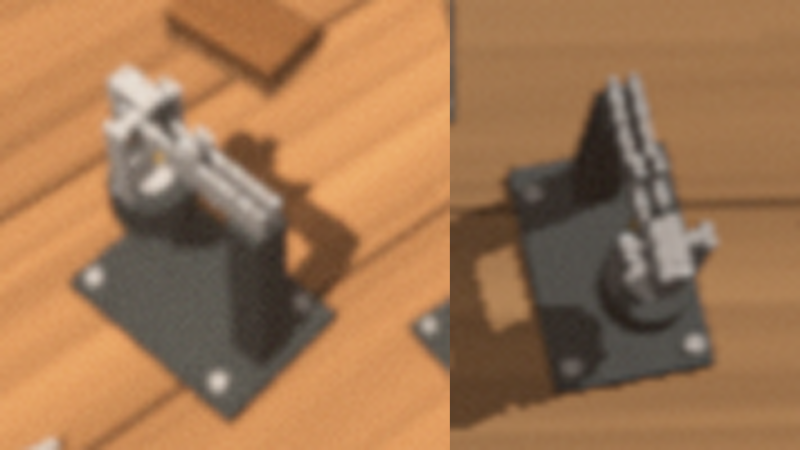

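```bash
cat > m.py <<'E'
from h import *
def rect(Q): 
    r=cv2.minAreaRect(Q[:,:2].astype(np.float32)); return [np.round(x,1) for x in r]
def big(m):
    m=cv2.morphologyEx(m.astype(np.uint8),cv2.MORPH_OPEN,np.ones((2,2)))
    n,l,s,c=cv2.connectedComponentsWithStats(m);return l==1+np.argmax(s[1:,4])
E
python3 - <<'E'
from m import *
for n,bx in(("scene",(215,325,250,350)),("top",(100,195,345,420))):
    f=dict(np.load(n+"0.npz"));W=cloud(f);c=f["color"].astype(int)
    sl=np.s_[bx[0]:bx[1],bx[2]:bx[3]];P=W[sl];C=c[sl];sat=C.max(-1)-C.min(-1)
    base=big((sat<30)&(abs(P[...,2]-12)<7));Q=P[base];r=cv2.minAreaRect(Q[:,:2].astype(np.float32))
    print(n,"base",base.sum(),Q[:,2].mean(),rect(Q),np.round(cv2.boxPoints(r)).tolist())
    beak=P[(P[...,2]>203.5)&(P[...,2]<216)];print("beak",len(beak),beak.mean(0),rect(beak))
    top=P[(P[...,2]>180)&(sat<40)]
    th=np.radians(8.5);R=np.array([[np.cos(th),np.sin(th)],[-np.sin(th),np.cos(th)]])
    L=top.copy();L[:,:2]=(top[:,:2]-[540,-215])@R.T
    for s in(1,-1):
        q=L[(s*L[:,1]>15)&(s*L[:,1]<45)];print(s,len(q));print(np.round(q).astype(int)[:40].tolist())
    q=L[abs(L[:,1])<12]
    h=np.round(q[:,0]/5)*5
    for x in np.unique(h): s=q[h==x];print(x,len(s),s[:,1].mean().round(1),s[:,1].min().round(1),s[:,1].max().round(1),s[:,2].max().round(1),s[:,2].min().round(1))
for n,bx in(("scene",(190,245,375,435)),("top",(115,170,220,275))):
    f=dict(np.load(n+"0.npz"));W=cloud(f);sl=np.s_[bx[0]:bx[1],bx[2]:bx[3]];P=W[sl];m=big((P[...,2]>50)&(P[...,2]<66));Q=P[m];print("caul",m.sum(),Q.mean(0),rect(Q))
E
```

```text
scene base 1020 nan [array([ 589.9, -208.3]), array([151.3, 104.3]), np.float64(10.2)] [[506.0, -170.0], [525.0, -273.0], [674.0, -246.0], [655.0, -144.0]]
beak 81 [ 542.10437663 -215.47592671  207.83789822] [array([ 557.5, -212.3]), array([79.1, 19.3]), np.float64(9.0)]
1 13
[[5, 17, 197], [7, 19, 196], [9, 21, 198], [8, 18, 194], [9, 21, 193], [10, 16, 193], [11, 19, 191], [13, 21, 190], [5, 20, 181], [9, 20, 185], [13, 21, 187], [10, 19, 181], [12, 21, 180]]
-1 26
[[0, -18, 194], [3, -17, 195], [8, -17, 200], [2, -23, 195], [3, -21, 194], [6, -20, 196], [7, -17, 194], [1, -27, 193], [3, -25, 193], [8, -25, 197], [9, -22, 196], [10, -19, 193], [3, -29, 192], [8, -29, 197], [9, -26, 194], [12, -25, 196], [2, -29, 187], [6, -28, 189], [12, -29, 196], [13, -26, 194], [5, -28, 183], [12, -30, 192], [12, -26, 187], [10, -28, 183], [11, -26, 182], [13, -23, 181]]
-15.0 10 -5.5 -9.3 3.1 209.6 189.2
-10.0 15 -3.2 -8.7 6.9 209.7 183.3
-5.0 13 -4.1 -9.9 6.5 211.5 184.9
-0.0 7 -1.3 -9.7 4.4 210.7 205.2
5.0 15 -4.3 -10.0 6.5 209.8 180.5
10.0 18 -2.8 -11.9 7.5 211.8 183.3
15.0 13 -2.1 -8.9 9.7 
[... 2022 characters left out ...]
 183.3
40.0 6 2.2 -5.8 10.2 184.1 181.9
45.0 11 1.9 -7.6 10.0 201.7 182.5
50.0 9 2.1 -4.6 10.3 202.7 180.5
55.0 12 2.3 -6.2 10.7 203.9 180.2
60.0 5 1.9 -3.3 9.6 201.4 185.9
65.0 4 1.7 -7.9 11.0 188.0 182.7
70.0 5 3.0 -6.1 9.8 187.9 180.4
75.0 7 0.9 -6.0 9.1 188.1 182.3
80.0 6 1.9 -6.6 10.3 189.3 182.2
85.0 5 0.8 -5.4 10.3 188.0 183.7
90.0 7 2.6 -6.1 9.7 188.3 182.8
95.0 6 4.4 -7.4 10.9 188.7 181.6
100.0 5 1.2 -6.2 10.0 186.4 182.7
105.0 6 1.8 -6.6 9.3 189.5 182.1
110.0 3 -1.2 -7.4 8.1 186.1 183.1
caul 475 [626.8800677  238.44119854  57.13126509] [array([622.9, 245.5]), array([83.2, 94.4]), np.float64(18.0)]
caul 637 [nan nan nan] [array([616.5, 238.7]), array([83.4, 83.6]), np.float64(15.8)]
```

Readings from the two views:
- **Hook:** yaw is about 9.5°.
- **Bail:** near (544,-215).
- **Caul:** about (619,240), yaw about 16°.

I'll go up first, turn, then move across.

Request:
{"fn": "move_arm", "kwargs": {"increments": [[[1,0,0,-5,0,0,0.05],[1,0,0,-5,0,0,0.05],[1,0,0,-5,0,0,0.046],[1,0,0,-5,0,0,0],[1,0,0,0,0,0,0]]], "force": 40}}

```text
time_s: 0.72
ee_pos: [176.1, -546.2, 392.3]
ee_rot: [-179.5, 0.1, 9.2]
force: [0.3, 0.2, -0.3]
gripper_width: 91.2
```

Request:
{"fn": "move_arm", "kwargs": {"increments": [[[1,4,-2.6,0,0,0,0],[1,4,-2.6,0,0,0,0],[1,4,-2.6,0,0,0,0],[1,4,-2.6,0,0,0,0],[1,4,-2.6,0,0,0,0],[1,4,-2.6,0,0,0,0],[1,4,-2.6,0,0,0,0],[1,4,-2.6,0,0,0,0],[1,4,-2.6,0,0,0,0],[1,2,-1.3,0,0,0,0],[1,0,0,0,0,0,0]]]}}

```text
time_s: 2.1
ee_pos: [518.4, -229.7, 374.2]
ee_rot: [-178.0, 1.2, 9.1]
force: [-0.3, -0.1, -0.3]
gripper_width: 91.2
```

```bash
cat > go.py <<'E'
import sys,numpy as np
from scipy.spatial.transform import Rotation as R
from workcell import monitor
s=monitor.state();x,y,z,yaw=map(float,sys.argv[1:5])
A=R.from_euler("xyz",s["ee_rot"],degrees=True);B=R.from_euler("xyz",[180,0,yaw],degrees=True)
print("t",s["time_s"],"pos",s["ee_pos"].round(1),"rot",s["ee_rot"].round(2),"F",s["force"].round(2))
print("turn rad",(A.inv()*B).as_rotvec().round(4),"shift cm (target axes)",(B.inv().apply(np.array([x,y,z])-s["ee_pos"])/10).round(2),"current axes",(A.inv().apply(np.array([x,y,z])-s["ee_pos"])/10).round(2))
E
python3 go.py 544 -215 250 9.5
```

```text
t 2.1 pos [ 518.4 -229.7  374.2] rot [-178.02    1.25    9.1 ] F [-0.26 -0.12 -0.33]
turn rad [-0.0346  0.0217 -0.0074] shift cm (target axes) [ 2.77 -1.03 12.42] current axes [ 3.03 -0.62 12.38]
```

Request:
{"fn": "move_arm", "kwargs": {"increments": [[[1,0,0,0,-0.035,0.022,-0.007],[1,1.4,-0.5,2,0,0,0],[1,1.4,-0.5,3,0,0,0],[1,0,0,3,0,0,0],[1,0,0,2,0,0,0],[1,0,0,0,0,0,0]]]}}

```text
time_s: 2.85
ee_pos: [537.9, -219.0, 265.7]
ee_rot: [-179.9, 0.6, 9.2]
force: [-0.4, -0.2, -0.5]
gripper_width: 90.9
```

```bash
python3 - <<'E'
from m import *
for n,bx in(("scene",(210,325,250,350)),("top",(90,195,345,420))):
    f=eyes.grab_frame(n);np.savez(n+"1.npz",**f)
    if n=="scene": cv2.imwrite("pics/s1.png",cv2.resize(f["color"][190:310,230:350][...,::-1],(600,600),interpolation=cv2.INTER_CUBIC))
E
python3 go.py 544 -215 165 9.5
```

```text
t 2.95 pos [ 539.3 -219.4  268. ] rot [179.93   0.36   9.18] F [0.76 0.44 2.33]
turn rad [ 0.0012  0.0063 -0.0055] shift cm (target axes) [ 0.54 -0.35 10.3 ] current axes [ 0.6  -0.37 10.3 ]
```

View pics/s1.png

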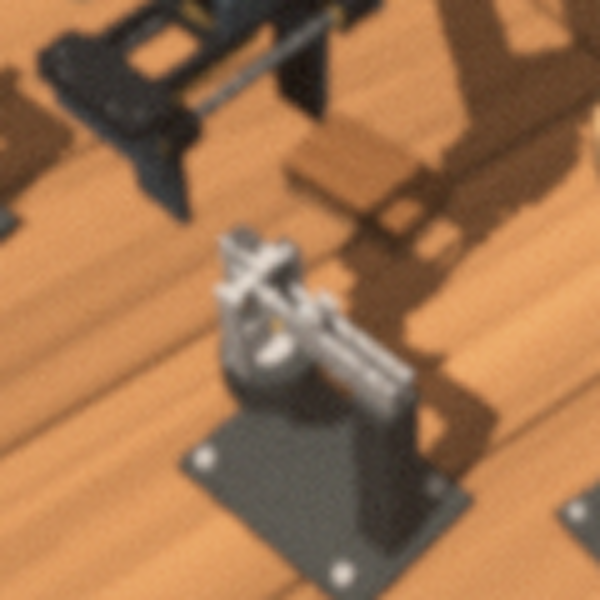

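The picture shows the fingers at crop (185,200) and (315,100), straddling the bail line at about (260,265). I'll descend.

Request:
{"fn": "move_arm", "kwargs": {"increments": [[[1,0.5,-0.35,1.5,0.001,0.006,-0.005],[1,0,0,2,0,0,0],[1,0,0,2,0,0,0],[1,0,0,2,0,0,0],[1,0,0,1.5,0,0,0],[1,0,0,0.5,0,0,0],[1,0,0,0,0,0,0],[1,0,0,0,0,0,0]]]}}

```text
time_s: 3.95
ee_pos: [548.3, -219.7, 180.2]
ee_rot: [179.4, -0.9, 9.3]
force: [-0.5, -0.6, 0.2]
gripper_width: 91.5
```

```bash
python3 go.py 544 -215 165 9.5
```

```text
t 3.95 pos [ 548.3 -219.7  180.2] rot [179.37  -0.89   9.35] F [-0.53 -0.61  0.23]
turn rad [ 0.011  -0.0156 -0.0027] shift cm (target axes) [-0.35 -0.53  1.52] current axes [-0.38 -0.55  1.51]
```

Request:
{"fn": "move_arm", "kwargs": {"increments": [[[1,-0.35,-0.5,0.8,0.011,-0.016,-0.003],[1,0,0,0.8,0,0,0],[1,0,0,0,0,0,0],[1,0,0,0,0,0,0],[1,0,0,0,0,0,0]]]}}

```text
time_s: 4.58
ee_pos: [544.3, -215.1, 163.7]
ee_rot: [-180.0, 0.0, 9.5]
force: [0.6, 0.1, 0.1]
gripper_width: 91.2
```

```bash
python3 go.py 544 -215 165 9.5
```

```text
t 4.575 pos [ 544.3 -215.1  163.7] rot [-1.80e+02  3.00e-02  9.54e+00] F [0.56 0.13 0.15]
turn rad [-0.0001  0.0005  0.0007] shift cm (target axes) [-0.03 -0.02 -0.13] current axes [-0.03 -0.02 -0.13]
```

Request:
{"fn": "move_arm", "kwargs": {"increments": [[[0,0,0,0,0,0,0],[0,0,0,0,0,0,0],[0,0,0,0,0,0,0],[0,0,0,0,0,0,0],[0,0,0,0,0,0,0],[0,0,0,0,0,0,0]]], "force": 8}}

```text
time_s: 5.32
ee_pos: [544.7, -215.5, 164.2]
ee_rot: [179.9, -0.0, 9.5]
force: [-0.3, 0.8, 0.0]
gripper_width: 53.6
```

```bash
python3 go.py 544.3 -215.1 163.7 9.5; python3 -c "
from workcell import monitor;s=monitor.state();print(s['gripper_width'],s['torque'])"
```

```text
t 5.325 pos [ 544.7 -215.5  164.2] rot [ 1.7994e+02 -3.0000e-02  9.5400e+00] F [-0.33  0.79  0.02]
turn rad [ 0.001  -0.0005  0.0007] shift cm (target axes) [-0.03 -0.04  0.05] current axes [-0.03 -0.04  0.05]
53.56083955789889 [-0.03301365  0.00097088  0.00867503]
```

Gripped at 53.6 mm. I'll firm the grip and lift in small steps.

Request:
{"fn": "move_arm", "kwargs": {"increments": [[[0,0,0,0,0,0,0],[0,0,0,0,0,0,0],[0,0,0,-0.1,0,0,0],[0,0,0,0,0,0,0]]], "force": 45}}

```text
time_s: 5.82
ee_pos: [544.4, -215.4, 164.2]
ee_rot: [180.0, 0.0, 9.5]
force: [0.8, -0.1, -0.2]
gripper_width: 52.9
```

Request:
{"fn": "move_arm", "kwargs": {"increments": [[[0,0,0,-0.1,0,0,0],[0,0,0,0,0,0,0]]]}}

```text
time_s: 6.08
ee_pos: [543.8, -215.1, 164.3]
ee_rot: [-179.9, 0.1, 9.5]
force: [1.7, -0.5, -2.4]
gripper_width: 53.1
```

Request:
{"fn": "move_arm", "kwargs": {"increments": [[[0,0,0,-0.1,0,0,0],[0,0,0,0,0,0,0]]]}}

```text
time_s: 6.32
ee_pos: [542.9, -214.8, 164.4]
ee_rot: [-179.9, 0.3, 9.5]
force: [-0.1, 0.1, -4.7]
gripper_width: 53.3
```

Request:
{"fn": "move_arm", "kwargs": {"increments": [[[0,0,0,-0.1,0,0,0],[0,0,0,0,0,0,0]]]}}

```text
time_s: 6.58
ee_pos: [542.2, -214.4, 164.6]
ee_rot: [-179.8, 0.4, 9.5]
force: [-0.0, -0.1, -7.2]
gripper_width: 53.1
```

Request:
{"fn": "move_arm", "kwargs": {"increments": [[[0,0,0,-0.1,0,0,0],[0,0,0,0,0,0,0]]]}}

```text
time_s: 6.82
ee_pos: [541.9, -214.3, 165.3]
ee_rot: [-179.8, 0.4, 9.5]
force: [1.0, -0.6, -6.9]
gripper_width: 53.1
```

Request:
{"fn": "move_arm", "kwargs": {"increments": [[[0,0,0,-0.1,0,0,0],[0,0,0,0,0,0,0]]]}}

```text
time_s: 7.08
ee_pos: [541.9, -214.3, 166.3]
ee_rot: [-179.8, 0.4, 9.5]
force: [0.8, -0.6, -6.9]
gripper_width: 53.3
```

It lifts freely at about 6.9 N, with lift-off around z=164.6. I'll raise it to about +3.3 mm (past the 2 mm ridge), then push back in small steps.

Request:
{"fn": "move_arm", "kwargs": {"increments": [[[0,0,0,-0.15,0,0,0],[0,0,0,0,0,0,0],[0,0,0,0,0,0,0]]]}}

```text
time_s: 7.45
ee_pos: [541.9, -214.3, 168.0]
ee_rot: [-179.8, 0.4, 9.5]
force: [-0.4, -0.2, -7.1]
gripper_width: 53.1
```

Request:
{"fn": "move_arm", "kwargs": {"increments": [[[0,0.2,0,0,0,0,0],[0,0.2,0,0,0,0,0],[0,0.2,0,0,0,0,0]]]}}

```text
time_s: 7.82
ee_pos: [548.1, -213.2, 167.9]
ee_rot: [-179.8, 0.4, 9.5]
force: [0.5, -0.2, -6.2]
gripper_width: 53.1
```

Request:
{"fn": "move_arm", "kwargs": {"increments": [[[0,0.2,0,0,0,0,0]]]}}

```text
time_s: 7.95
ee_pos: [550.3, -212.9, 167.8]
ee_rot: [-179.8, 0.4, 9.5]
force: [0.2, 0.5, -7.1]
gripper_width: 53.4
```

Request:
{"fn": "move_arm", "kwargs": {"increments": [[[0,0.2,0,0,0,0,0]]]}}

```text
time_s: 8.07
ee_pos: [552.4, -212.5, 167.8]
ee_rot: [-179.8, 0.4, 9.5]
force: [-0.6, 0.1, -6.7]
gripper_width: 53.2
```

Request:
{"fn": "move_arm", "kwargs": {"increments": [[[0,0.2,0,0,0,0,0]]]}}

```text
time_s: 8.2
ee_pos: [554.0, -212.2, 167.7]
ee_rot: [-179.8, 0.5, 9.5]
force: [-3.3, 0.2, -5.5]
gripper_width: 53.2
```

Request:
{"fn": "move_arm", "kwargs": {"increments": [[[0,0.2,0,0,0,0,0]]]}}

```text
time_s: 8.32
ee_pos: [554.8, -212.0, 167.6]
ee_rot: [-179.7, 0.7, 9.6]
force: [-3.1, -0.8, -4.9]
gripper_width: 53.0
```

Contact with the keeper came at x≈553 with about 3 N. I'll keep pushing slowly and feel for the stop.

Request:
{"fn": "move_arm", "kwargs": {"increments": [[[0,0.2,0,0,0,0,0]]]}}

```text
time_s: 8.45
ee_pos: [556.1, -211.8, 167.6]
ee_rot: [-179.7, 0.8, 9.6]
force: [-4.5, -1.1, -3.8]
gripper_width: 53.3
```

Request:
{"fn": "move_arm", "kwargs": {"increments": [[[0,0.2,0,0,0,0,0]]]}}

```text
time_s: 8.57
ee_pos: [557.4, -211.6, 167.7]
ee_rot: [-179.7, 0.9, 9.6]
force: [-5.1, -0.3, -3.6]
gripper_width: 53.3
```

Request:
{"fn": "move_arm", "kwargs": {"increments": [[[0,0.2,0,0,0,0,0]]]}}

```text
time_s: 8.7
ee_pos: [558.9, -211.3, 167.8]
ee_rot: [-179.7, 0.9, 9.6]
force: [-5.0, -0.5, -3.8]
gripper_width: 53.5
```

Request:
{"fn": "move_arm", "kwargs": {"increments": [[[0,0.15,0,0,0,0,0]]]}}

```text
time_s: 8.82
ee_pos: [559.9, -211.2, 167.9]
ee_rot: [-179.7, 1.0, 9.6]
force: [-4.8, -0.6, -3.2]
gripper_width: 53.2
```

Request:
{"fn": "move_arm", "kwargs": {"increments": [[[0,0.15,0,0,0,0,0]]]}}

```text
time_s: 8.95
ee_pos: [560.7, -211.0, 167.9]
ee_rot: [-179.7, 1.1, 9.6]
force: [-5.2, -1.1, -3.5]
gripper_width: 53.3
```

Request:
{"fn": "move_arm", "kwargs": {"increments": [[[0,0.15,0,0,0,0,0]]]}}

```text
time_s: 9.07
ee_pos: [561.3, -210.9, 167.9]
ee_rot: [-179.7, 1.2, 9.6]
force: [-5.6, -1.4, -3.2]
gripper_width: 52.9
```

Request:
{"fn": "move_arm", "kwargs": {"increments": [[[0,0.15,0,0,0,0,0]]]}}

```text
time_s: 9.2
ee_pos: [561.8, -210.9, 167.8]
ee_rot: [-179.7, 1.3, 9.6]
force: [-5.7, -1.4, -3.0]
gripper_width: 53.2
```

Request:
{"fn": "move_arm", "kwargs": {"increments": [[[0,0.2,0,0,0,0,0]]]}}

```text
time_s: 9.32
ee_pos: [562.1, -210.8, 167.8]
ee_rot: [-179.7, 1.6, 9.6]
force: [-9.2, -2.6, -2.2]
gripper_width: 53.4
```

Request:
{"fn": "move_arm", "kwargs": {"increments": [[[0,0.2,0,0,0,0,0]]]}}

```text
time_s: 9.45
ee_pos: [562.0, -210.8, 167.8]
ee_rot: [-179.7, 1.8, 9.6]
force: [-8.4, -3.1, -2.2]
gripper_width: 52.8
```

The stop is clear: x holds at 562 while force rises from 5.7 to about 9 N. Now up in small steps with light back-pressure.

Request:
{"fn": "move_arm", "kwargs": {"increments": [[[0,0.12,0,-0.2,0,0,0]]]}}

```text
time_s: 9.57
ee_pos: [561.3, -210.7, 168.6]
ee_rot: [-179.6, 2.1, 9.6]
force: [-6.7, -2.0, -10.1]
gripper_width: 53.0
```

Request:
{"fn": "move_arm", "kwargs": {"increments": [[[0,0.12,0,-0.2,0,0,0]]]}}

```text
time_s: 9.7
ee_pos: [560.8, -210.6, 169.2]
ee_rot: [-179.5, 2.4, 9.6]
force: [-5.4, -1.8, -9.8]
gripper_width: 52.6
```

Request:
{"fn": "move_arm", "kwargs": {"increments": [[[0,0.12,0,-0.2,0,0,0]]]}}

```text
time_s: 9.82
ee_pos: [560.5, -210.4, 169.5]
ee_rot: [-179.5, 2.6, 9.6]
force: [-6.0, -1.5, -10.0]
gripper_width: 52.7
```

Request:
{"fn": "move_arm", "kwargs": {"increments": [[[0,0.2,0,0.05,-0.008,0.03,0]]]}}

```text
time_s: 9.95
ee_pos: [562.2, -210.3, 168.8]
ee_rot: [-179.9, 1.0, 9.6]
force: [-5.3, -1.4, -1.4]
gripper_width: 52.9
```

Request:
{"fn": "move_arm", "kwargs": {"increments": [[[0,0.2,0,0,0,0.03,0]]]}}

```text
time_s: 10.07
ee_pos: [563.0, -210.1, 168.6]
ee_rot: [-179.9, -0.6, 9.6]
force: [-8.3, -0.8, -4.2]
gripper_width: 52.9
```

Request:
{"fn": "move_arm", "kwargs": {"increments": [[[0,0.2,0,0,0,0.03,0]]]}}

```text
time_s: 10.2
ee_pos: [563.7, -210.0, 168.5]
ee_rot: [-179.9, -2.2, 9.6]
force: [-6.4, -1.5, -2.5]
gripper_width: 52.8
```

Request:
{"fn": "move_arm", "kwargs": {"increments": [[[0,0.2,0,0,0,-0.02,0]]]}}

```text
time_s: 10.32
ee_pos: [563.2, -210.1, 168.6]
ee_rot: [-179.9, -0.8, 9.6]
force: [-9.5, -1.8, -1.8]
gripper_width: 52.8
```

Request:
{"fn": "move_arm", "kwargs": {"increments": [[[0,0.2,0,-0.1,0,0,0]]]}}

```text
time_s: 10.45
ee_pos: [562.9, -210.1, 168.8]
ee_rot: [-179.9, -0.5, 9.6]
force: [-5.9, -2.8, -8.6]
gripper_width: 53.2
```

Request:
{"fn": "move_arm", "kwargs": {"increments": [[[0,0.2,0,-0.15,0,0,0]]]}}

```text
time_s: 10.58
ee_pos: [562.8, -210.1, 169.0]
ee_rot: [-179.8, -0.2, 9.6]
force: [-5.8, -2.0, -10.1]
gripper_width: 53.2
```

Request:
{"fn": "move_arm", "kwargs": {"increments": [[[0,0.22,0,0.05,0,0.004,0]]]}}

```text
time_s: 10.7
ee_pos: [562.9, -210.1, 168.5]
ee_rot: [-179.8, -0.1, 9.6]
force: [-9.6, -2.1, 3.2]
gripper_width: 53.0
```

Request:
{"fn": "move_arm", "kwargs": {"increments": [[[0,0.25,0,-0.15,0,0.004,0]]]}}

```text
time_s: 10.82
ee_pos: [562.8, -210.0, 168.9]
ee_rot: [-179.8, -0.0, 9.6]
force: [-7.2, -2.0, -10.9]
gripper_width: 52.8
```

Request:
{"fn": "move_arm", "kwargs": {"increments": [[[0,0.25,0,-0.25,0,0.004,0]]]}}

```text
time_s: 10.95
ee_pos: [562.7, -209.7, 169.6]
ee_rot: [-179.7, 0.1, 9.6]
force: [-6.5, -1.3, -10.6]
gripper_width: 53.5
```

Request:
{"fn": "move_arm", "kwargs": {"increments": [[[0,0.25,0,-0.25,0,0.004,0]]]}}

```text
time_s: 11.08
ee_pos: [562.8, -209.3, 170.3]
ee_rot: [-179.6, 0.3, 9.6]
force: [-6.2, -1.7, -9.7]
gripper_width: 53.1
```

Request:
{"fn": "move_arm", "kwargs": {"increments": [[[0,0.25,0,-0.25,0,0.004,0]]]}}

```text
time_s: 11.2
ee_pos: [562.7, -209.0, 170.9]
ee_rot: [-179.5, 0.4, 9.6]
force: [-7.6, -2.0, -10.3]
gripper_width: 53.1
```

Request:
{"fn": "move_arm", "kwargs": {"increments": [[[0,0.25,0,-0.25,-0.006,0.006,0],[0,0.22,0,-0.25,-0.004,0.006,0]]]}}

```text
time_s: 11.45
ee_pos: [562.8, -208.6, 172.1]
ee_rot: [-179.9, 0.4, 9.6]
force: [-6.3, -2.4, -9.7]
gripper_width: 53.0
```

Request:
{"fn": "move_arm", "kwargs": {"increments": [[[0,0.22,0,-0.25,-0.004,0.006,0],[0,0.22,0,-0.25,-0.004,0.006,0]]]}}

```text
time_s: 11.7
ee_pos: [563.0, -207.9, 173.4]
ee_rot: [179.9, 0.4, 9.6]
force: [-6.1, -1.8, -10.0]
gripper_width: 52.9
```

The bar has risen 8.8 mm, so it's past the beak's underside and sliding up at the keeper's stop. I'll continue, still watching force.

Request:
{"fn": "move_arm", "kwargs": {"increments": [[[0,0.22,0.04,-0.3,0,0.005,0],[0,0.22,0.04,-0.3,0,0.005,0],[0,0.22,0.04,-0.3,0,0.005,0]]]}}

```text
time_s: 12.08
ee_pos: [563.5, -207.0, 177.0]
ee_rot: [-179.8, 0.5, 9.6]
force: [-5.7, -0.6, -9.0]
gripper_width: 53.2
```

Request:
{"fn": "move_arm", "kwargs": {"increments": [[[0,0.2,0.04,-0.3,0,0.005,0],[0,0.2,0.04,-0.3,0,0.005,0],[0,0.2,0.04,-0.3,0,0.005,0]]]}}

```text
time_s: 12.45
ee_pos: [564.0, -206.3, 180.8]
ee_rot: [-179.4, 0.5, 9.6]
force: [-6.2, 0.2, -10.0]
gripper_width: 53.1
```

Request:
{"fn": "move_arm", "kwargs": {"increments": [[[0,0.18,0.05,-0.3,-0.004,0.005,0],[0,0.18,0.05,-0.3,-0.004,0.005,0],[0,0.18,0.05,-0.3,-0.004,0.005,0]]]}}

```text
time_s: 12.82
ee_pos: [564.8, -206.1, 184.9]
ee_rot: [-179.8, 0.4, 9.6]
force: [-3.7, 0.1, -8.4]
gripper_width: 52.8
```

Request:
{"fn": "move_arm", "kwargs": {"increments": [[[0,0.1,0.05,-0.3,-0.004,0.005,0],[0,0.1,0.05,-0.3,0,0.003,0]]]}}

```text
time_s: 13.08
ee_pos: [567.3, -206.4, 190.3]
ee_rot: [-179.9, -0.1, 9.6]
force: [0.1, -0.7, -7.2]
gripper_width: 52.9
```

Free of the hook: Fz is -7.2 (weight only) and no lateral force. I'll raise to 30 mm above the seat, then go forward along −x.

Request:
{"fn": "move_arm", "kwargs": {"increments": [[[0,0,0.2,-0.4,0,0,0],[0,0,0.2,0,0,0,0],[0,0,0,0,0,0,0]]]}}

```text
time_s: 13.45
ee_pos: [571.7, -210.7, 196.1]
ee_rot: [179.9, -0.6, 9.6]
force: [-0.0, -0.9, -8.0]
gripper_width: 53.0
```

Request:
{"fn": "move_arm", "kwargs": {"increments": [[[0,-0.5,0,0,0,0,0],[0,-0.7,0,0,0,0,0],[0,-0.7,0,0,0,0,0]]]}}

```text
time_s: 13.82
ee_pos: [552.1, -213.8, 195.6]
ee_rot: [180.0, -0.6, 9.6]
force: [-0.9, 0.3, -6.8]
gripper_width: 53.1
```

Request:
{"fn": "move_arm", "kwargs": {"increments": [[[0,-0.8,0,0,0,0,0],[0,-0.8,0,0,0,0,0],[0,-0.8,0,0,0,0,0],[0,-0.8,0,0,0,0,0]]]}}

```text
time_s: 14.32
ee_pos: [517.7, -219.5, 195.5]
ee_rot: [179.9, -0.6, 9.6]
force: [0.3, 0.2, -7.7]
gripper_width: 52.8
```

Request:
{"fn": "move_arm", "kwargs": {"increments": [[[0,-1,0,0,0,0,0],[0,-1,0,0,0,0,0],[0,-1,0,0,0,0,0],[0,-1,0,0,0,0,0],[0,-1,0,0,0,0,0],[0,-1,0,0,0,0,0],[0,0,0,0,0,0,0],[0,0,0,0,0,0,0]]]}}

```text
time_s: 15.32
ee_pos: [453.7, -230.5, 195.4]
ee_rot: [179.9, -0.6, 9.5]
force: [0.0, -0.2, -7.7]
gripper_width: 53.1
```

```bash
python3 go.py 430 -232 330 15.5; python3 - <<'E'
from m import *
f=eyes.grab_frame("scene");cv2.imwrite("pics/s2.png",cv2.resize(f["color"][180:320,200:380][...,::-1],(720,560),interpolation=cv2.INTER_CUBIC))
E
```

```text
t 15.325 pos [ 453.7 -230.5  195.4] rot [179.91  -0.61   9.53] F [ 0.04 -0.23 -7.66]
turn rad [ 0.0022 -0.0106 -0.1042] shift cm (target axes) [ -2.32  -0.48 -13.46] current axes [ -2.22  -0.22 -13.49]
```

View pics/s2.png

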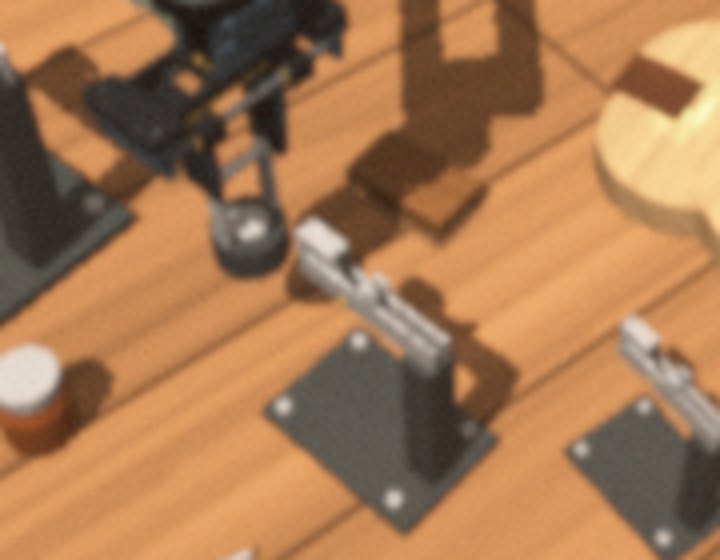

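The picture shows the weight hanging free in the gripper at crop (250,235), with the hook empty and shut at (345,265). I'll lift and carry it over, gently.

Request:
{"fn": "move_arm", "kwargs": {"increments": [[[0,0,0,-0.7,0,-0.01,0],[0,0,0,-1.4,0,0,0],[0,0,0,-2,0,0,0],[0,0,0,-2,0,0,0],[0,0,0,-2,0,0,0],[0,0.3,-0.5,-1,0,0,0],[0,0.6,-1,-0.4,0,0,0],[0,0.8,-1.5,0,0,0,0],[0,1,-1.8,0,0,0,0],[0,1,-1.8,0,0,0,0],[0,1,-1.8,0,0,0,0],[0,1,-1.8,0,0,0,0]]]}}

```text
time_s: 16.88
ee_pos: [495.0, -110.7, 294.0]
ee_rot: [-179.9, 0.2, 9.7]
force: [0.2, 0.4, -7.1]
gripper_width: 53.4
```

Request:
{"fn": "move_arm", "kwargs": {"increments": [[[0,1,-1.8,0,0,0,0],[0,1,-1.8,0,0,0,0],[0,1,-1.8,0,0,0,0],[0,1,-1.8,0,0,0,0],[0,1,-1.8,0,0,0,0],[0,1,-1.8,0,0,0,0],[0,1,-1.8,0,0,0,0],[0,1,-1.8,0,0,0,0],[0,1,-1.8,0,0,0,0],[0,1,-1.8,0,0,0,0]]]}}

```text
time_s: 18.12
ee_pos: [559.2, 104.4, 284.5]
ee_rot: [-179.4, 1.2, 10.2]
force: [-0.0, 0.2, -6.6]
gripper_width: 52.8
```

```bash
python3 go.py 619 240 290 9.5
```

```text
t 18.125 pos [559.2 104.4 284.5] rot [-179.36    1.24   10.23] F [-0.05  0.23 -6.57]
turn rad [-0.011   0.0217  0.0125] shift cm (target axes) [  8.14 -12.38  -0.55] current axes [  8.28 -12.29  -0.59]
```

Request:
{"fn": "move_arm", "kwargs": {"increments": [[[0,1,-1.6,0,-0.011,0.022,0.012],[0,1,-1.6,0,0,0,0],[0,1,-1.6,0,0,0,0],[0,1,-1.6,0,0,0,0],[0,1,-1.5,0,0,0,0],[0,0.8,-1,0,0,0,0],[0,0.4,-0.6,0,0,0,0],[0,0,0,0,0,0,0],[0,0,0,0,0,0,0]]]}}

```text
time_s: 19.25
ee_pos: [607.5, 217.0, 282.2]
ee_rot: [179.9, 0.2, 9.6]
force: [-0.4, -0.1, -7.7]
gripper_width: 52.9
```

```bash
python3 go.py 619 240 190 9.5
```

```text
t 19.25 pos [607.5 217.  282.2] rot [179.94   0.19   9.61] F [-0.39 -0.15 -7.69]
turn rad [0.0011 0.0034 0.0019] shift cm (target axes) [ 1.51 -2.08  9.22] current axes [ 1.55 -2.09  9.21]
```

Request:
{"fn": "move_arm", "kwargs": {"increments": [[[0,0.5,-0.7,1.5,0,0.003,0],[0,0.5,-0.7,1.5,0,0,0],[0,0.5,-0.7,1.5,0,0,0],[0,0,0,1.5,0,0,0],[0,0,0,1.5,0,0,0],[0,0,0,1,0,0,0],[0,0,0,0,0,0,0],[0,0,0,0,0,0,0]]]}}

```text
time_s: 20.25
ee_pos: [618.5, 240.2, 189.7]
ee_rot: [179.9, 0.2, 9.5]
force: [0.6, -0.5, -6.9]
gripper_width: 53.1
```

```bash
python3 go.py 618.5 240 160 9.5; python3 - <<'E'
from m import *
o=[]
for n in("scene","top"):
    f=eyes.grab_frame(n);np.savez(n+"2.npz",**f)
    W=cloud(f)
    c={"scene":(400,205),"top":(246,142)}[n]
    sl=np.s_[c[1]-60:c[1]+60,c[0]-50:c[0]+50];o.append(cv2.resize(f["color"][sl][...,::-1],(400,480),interpolation=cv2.INTER_CUBIC))
    P=W[sl].reshape(-1,3);m=(abs(P[:,0]-618)<50)&(abs(P[:,1]-240)<50)
    for lo,hi in((51,65),(80,110),(110,130),(130,145),(145,165),(165,190),(190,210)):
        Q=P[m&(P[:,2]>lo)&(P[:,2]<hi)]
        if len(Q)>5: print(n,lo,hi,len(Q),Q.mean(0).round(1),rect(Q))
cv2.imwrite("pics/s3.png",np.hstack(o))
E
```

```text
t 20.25 pos [618.5 240.2 189.7] rot [179.87   0.2    9.53] F [ 0.59 -0.53 -6.87]
turn rad [0.0023 0.0034 0.0005] shift cm (target axes) [-0.    0.02  2.97] current axes [0.01 0.01 2.97]
scene 51 65 411 [624.8 235.3  58.4] [array([619.6, 240.1]), array([90.4, 88.2]), np.float64(16.0)]
scene 110 130 54 [631.6 220.9 123.1] [array([629.4, 222.8]), array([57.3, 24. ]), np.float64(33.1)]
scene 130 145 57 [631.9 220.3 138.2] [array([632. , 225.9]), array([57.9, 29.4]), np.float64(43.9)]
scene 145 165 154 [623.8 237.3 150.6] [array([619.2, 237.5]), array([56.7, 53.1]), np.float64(32.0)]
scene 165 190 54 [620.7 235.5 177.6] [array([619.2, 236.9]), array([15.7, 54.7]), np.float64(8.5)]
scene 190 210 36 [621.7 234.4 199.6] [array([619.1, 237.9]), array([15.9, 55.4]), np.float64(8.4)]
top 51 65 9 [627.4 199.4  57.4] [array([635.1, 201.2]), array([51.2,  6.5]), np.float64(8.5)]
```

View pics/s3.png

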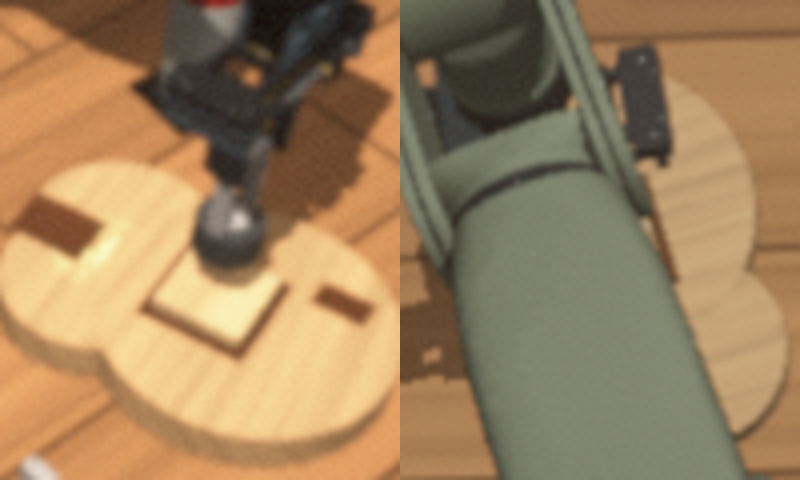

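The scene view shows the disc hanging upright over the caul. Disc and bail centre agree in plan at (619,237.5), against the caul centre at about (617.5,239.5). I'll lower it.

Request:
{"fn": "move_arm", "kwargs": {"increments": [[[0,-0.1,-0.1,1,0,0.003,0],[0,0,0,1,0,0,0],[0,0,0,1,0,0,0],[0,0,0,1,0,0,0],[0,0,0,0.5,0,0,0],[0,0,0,0,0,0,0],[0,0,0,0,0,0,0]]]}}

```text
time_s: 21.22
ee_pos: [617.3, 241.0, 142.0]
ee_rot: [179.9, -0.0, 9.5]
force: [-0.1, -0.5, -7.0]
gripper_width: 53.0
```

Request:
{"fn": "move_arm", "kwargs": {"increments": [[[0,0,0,0.2,0,0,0],[0,0,0,0.2,0,0,0]]]}}

```text
time_s: 21.48
ee_pos: [617.9, 241.2, 138.6]
ee_rot: [179.9, -0.1, 9.5]
force: [0.1, 0.3, -7.4]
gripper_width: 53.2
```

Request:
{"fn": "move_arm", "kwargs": {"increments": [[[0,0,0,0.2,0,0,0]]]}}

```text
time_s: 21.6
ee_pos: [618.0, 241.2, 136.7]
ee_rot: [179.9, -0.1, 9.5]
force: [0.7, -0.2, -6.9]
gripper_width: 53.3
```

Request:
{"fn": "move_arm", "kwargs": {"increments": [[[0,0,0,0.2,0,0,0]]]}}

```text
time_s: 21.72
ee_pos: [618.0, 241.2, 134.6]
ee_rot: [179.9, -0.1, 9.5]
force: [0.2, 0.2, -7.2]
gripper_width: 53.3
```

Request:
{"fn": "move_arm", "kwargs": {"increments": [[[0,0,0,0.15,0,0,0]]]}}

```text
time_s: 21.85
ee_pos: [618.3, 241.4, 133.5]
ee_rot: [179.9, -0.2, 9.5]
force: [-0.5, -1.0, -0.5]
gripper_width: 53.1
```

Request:
{"fn": "move_arm", "kwargs": {"increments": [[[0,0,0,0.15,0,0,0]]]}}

```text
time_s: 21.98
ee_pos: [618.6, 241.4, 133.5]
ee_rot: [179.9, -0.3, 9.5]
force: [-2.8, -1.2, 4.3]
gripper_width: 53.0
```

Touchdown at z=133.5, pressing gently. I'll let go and retreat straight up.

Request:
{"fn": "move_arm", "kwargs": {"increments": [[[0,0,0,0,0,0,0],[0,0,0,0,0,0,0],[1,0,0,0,0,0,0],[1,0,0,0,0,0,0],[1,0,0,0,0,0,0],[1,0,0,0,0,0,0],[1,0,0,0,0,0,0]]], "force": 10}}

```text
time_s: 22.85
ee_pos: [621.1, 242.3, 136.6]
ee_rot: [-180.0, -0.7, 9.5]
force: [0.9, -0.6, -0.3]
gripper_width: 91.1
```

```bash
python3 go.py 618 241 300 9.5
```

```text
t 22.85 pos [621.1 242.3 136.6] rot [-179.99   -0.73    9.53] F [ 0.94 -0.58 -0.27]
turn rad [-0.0002 -0.0127  0.0005] shift cm (target axes) [ -0.32   0.08 -16.34] current axes [ -0.12   0.08 -16.34]
```

Released at 91 mm. Now up, then back towards the base so the cameras can see.

Request:
{"fn": "move_arm", "kwargs": {"increments": [[[1,0,0,-1,0,0,0],[1,0,0,-2,0,0,0],[1,0,0,-3,0,0,0],[1,0,0,-4,0,0,0],[1,0,0,-4,0,0,0],[1,-2,1,-4,0,0,0],[1,-4,2,-2,0,0,0],[1,-5,3,0,0,0,0],[1,-5,3,0,0,0,0],[1,-5,3,0,0,0,0],[1,-3,2,0,0,0,0],[1,0,0,0,0,0,0]]]}}

```text
time_s: 24.35
ee_pos: [399.2, 59.5, 347.0]
ee_rot: [179.9, -1.5, 9.6]
force: [0.3, 0.4, 0.4]
gripper_width: 91.0
```

```bash
python3 go.py 400 200 330 9.5; python3 - <<'E'
from m import *
o=[]
for n in("scene","top"):
    f=eyes.grab_frame(n);W=cloud(f);f0=dict(np.load(n+"0.npz"))
    c={"scene":(350,225),"top":(310,142)}[n]
    sl=np.s_[c[1]-75:c[1]+75,c[0]-100:c[0]+100];o.append(cv2.resize(f["color"][sl][...,::-1],(400,300),interpolation=cv2.INTER_CUBIC))
    P=W.reshape(-1,3);m=(abs(P[:,0]-618)<60)&(abs(P[:,1]-240)<60)
    for lo,hi in((51,64),(70,86),(86,98),(98,130),(135,175)):
        Q=P[m&(P[:,2]>lo)&(P[:,2]<hi)]
        if len(Q)>5: print(n,lo,hi,len(Q),Q.mean(0).round(1),rect(Q))
cv2.imwrite("pics/s4.png",np.hstack(o))
E
```

```text
t 24.35 pos [399.2  59.5 347. ] rot [179.94  -1.48   9.58] F [0.27 0.43 0.41]
turn rad [ 0.001  -0.0258  0.0014] shift cm (target axes) [  2.39 -13.85   1.7 ] current axes [  2.37 -13.84   1.74]
scene 51 64 237 [633.8 229.9  58.3] [array([621.8, 242.1]), array([89.4, 87.5]), np.float64(16.1)]
scene 70 86 51 [630.4 221.2  77.9] [array([628.9, 224.1]), array([57.3, 25.9]), np.float64(32.8)]
scene 86 98 138 [624.4 236.7  92.7] [array([619. , 240.5]), array([59.2, 57.2]), np.float64(59.2)]
scene 98 130 69 [619.7 238.6 113.7] [array([621.3, 240.7]), array([22.6, 58. ]), np.float64(9.1)]
scene 135 175 93 [620.2 237.4 155.8] [array([618.2, 238.9]), array([16.7, 57.6]), np.float64(9.1)]
top 51 64 177 [606.4 253.2  57.2] [array([617.9, 242.8]), array([85.7, 90.8]), np.float64(18.0)]
top 70 86 24 [596.  244.2  79.1] [array([602.1, 246.6]), array([49.2, 26.8]), np.float64(52.1)]
top 86 98 164 [612.2 241.4  92.8] [array([611.9, 244.1]), array([52.2, 45.9]), np.float64(1.8)]
top 98 130 29 [610.8 246.1 109.3] [array([613. , 238.3]), array([19.2, 53.5]), np.float64(9.7)]
top 135 175 82 [616.3 239.3 160. ] [array([617.3, 239.3]), array([16.3, 54.1]), np.float64(7.8)]
```

View pics/s4.png

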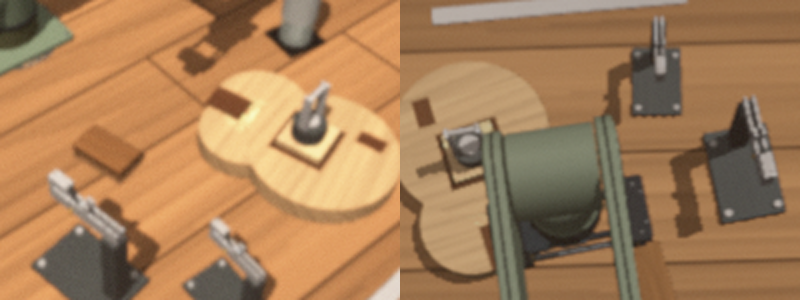

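The weight stands upright on the caul. Bail centre is (617.3,239.3) against caul (616.5,238.7) in the top view, and the hook is empty and shut. Handing in.

```bash
python3 -c "
from workcell import job;print(job.job_done())"
```

```text
the job is handed in; nothing more can be done
None
```

The weight is off the hook and standing upright on the caul, and the job is handed in. I took the last pictures at about 24 s of the 61 s allowed; the hand-in reports no verdict.

- **Taking it off:** I gripped the bail legs and pushed the keeper back with the bar until I felt its stop. The force there rose from about 5.7 N to roughly 9 N with no further movement, and it stayed near 10 N at most.
- **Failed lift:** the first try at lifting out caught, probably under the beak, with about 3 N more than the weight itself. I eased back to the stop, lifted clear and went forward over the tip.
- **Setting it down:** contact with the caul was gentle, about 11 N, and I then opened the gripper and moved it clear.

**Last checks:**
- **Centring:** in the top view the bail was about 1 mm from the caul centre. The scene camera put the two about 3–5 mm apart, because its caul outline is blurred by the visible sides. Both are inside the 12 mm limit.
- **Upright:** the disc and bail centres agree within about 2 mm in the scene view. The top view of the disc was partly hidden by the arm.
- **Hook:** it was empty, and the keeper looks shut in the pictures. I could not measure the keeper angle directly.
- **Other things on the bench:** I did not measure them again at the end. The arm felt no unexpected contact.

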